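Sort the handheld radios onto their own charging pads

TASK

The four handheld radios are lying on one another's charging pads: move them so that each lies on the pad of its own colour, using the grey spare pad to park one while you swap. Each must end up flat on its back, panel up, centred on its pad and lengthwise along it, and let go of. Do not turn a radio over, and leave the mug where it stands.

Things in the scene. Friction and masses are not known exactly. Their poses are not given: they have to be found in the camera images.
- radio_red: Loose handheld radio lying on its back, black, 94 x 54 x 32 mm (x, y, z), red front panel up, about 0.25 kg. Origin: centre of the body's underside. x along its length to the stub antenna, which sticks out 28 mm past the +x end at y = +15 mm (12 mm thick; knob stub 8 mm long at y = -14 mm); z up out of the panel. Grip it at its middle, across the 54 mm width (y).
- radio_blue: Loose handheld radio lying on its back, black, 94 x 54 x 32 mm (x, y, z), blue front panel up, about 0.25 kg. Origin: centre of the body's underside. x along its length to the stub antenna, which sticks out 28 mm past the +x end at y = +15 mm (12 mm thick; knob stub 8 mm long at y = -14 mm); z up out of the panel. Grip it at its middle, across the 54 mm width (y).
- radio_yellow: Loose handheld radio lying on its back, black, 94 x 54 x 32 mm (x, y, z), yellow front panel up, about 0.25 kg. Origin: centre of the body's underside. x along its length to the stub antenna, which sticks out 28 mm past the +x end at y = +15 mm (12 mm thick; knob stub 8 mm long at y = -14 mm); z up out of the panel. Grip it at its middle, across the 54 mm width (y).
- radio_green: Loose handheld radio lying on its back, black, 94 x 54 x 32 mm (x, y, z), green front panel up, about 0.25 kg. Origin: centre of the body's underside. x along its length to the stub antenna, which sticks out 28 mm past the +x end at y = +15 mm (12 mm thick; knob stub 8 mm long at y = -14 mm); z up out of the panel. Grip it at its middle, across the 54 mm width (y).
- pad_red: Flat charging pad with a red top, fixed to the bench, 110 x 76 x 14 mm (x, y, z). Origin: centre of its underside, on the bench; x along its length, z up; flat top without a rim, 14 mm above the origin. A radio lying on it leaves a coloured border in sight; small black plug at its +x end.
- pad_blue: Flat charging pad with a blue top, fixed to the bench, 110 x 76 x 14 mm (x, y, z). Origin: centre of its underside, on the bench; x along its length, z up; flat top without a rim, 14 mm above the origin. A radio lying on it leaves a coloured border in sight; small black plug at its +x end.
- pad_yellow: Flat charging pad with a yellow top, fixed to the bench, 110 x 76 x 14 mm (x, y, z). Origin: centre of its underside, on the bench; x along its length, z up; flat top without a rim, 14 mm above the origin. A radio lying on it leaves a coloured border in sight; small black plug at its +x end.
- pad_green: Flat charging pad with a green top, fixed to the bench, 110 x 76 x 14 mm (x, y, z). Origin: centre of its underside, on the bench; x along its length, z up; flat top without a rim, 14 mm above the origin. A radio lying on it leaves a coloured border in sight; small black plug at its +x end.
- pad_spare: Spare pad, the same size and axes as the charging pads but with a plain grey top; fixed; empty at the start and free for parking a radio.
- mug: White ceramic mug standing upright among the pads, 76 mm across and 90 mm high with a handle at +y that reaches about 70 mm from the axis. Origin: centre of its underside, z up. Loose; to be left alone.
Things that resemble listed ones, but are neither listed nor needed, are in the scene too. What is shaped like the radio_red but orange is not meant. What is shaped like the pad_green but pink is not meant.

How it is judged:
At the end, for the whole second after the job is handed in: Each radio rests on top of the pad of its own colour (height within 5 mm), origin within 15 mm of the pad's centre, panel up within 0.12 rad, long axis within 0.3 rad of the pad's (either way round), at rest and released (horizontal distance between radio_red and pad_red below 0.015 m and z of radio_red in the frame of pad_red between 0.01 and 0.019 m and angle between each of radio_red, radio_blue, radio_yellow, radio_green's own z axis and vertical below 0.12 rad and angle between the x axis of radio_red and the x axis of pad_red, either way round below 0.3 rad and linear speed of each of radio_red, radio_blue, radio_yellow, radio_green below 0.02 m/s and horizontal distance between radio_blue and pad_blue below 0.015 m and z of radio_blue in the frame of pad_blue between 0.01 and 0.019 m and angle between the x axis of radio_blue and the x axis of pad_blue, either way round below 0.3 rad and horizontal distance between radio_yellow and pad_yellow below 0.015 m and z of radio_yellow in the frame of pad_yellow between 0.01 and 0.019 m and angle between the x axis of radio_yellow and the x axis of pad_yellow, either way round below 0.3 rad and horizontal distance between radio_green and pad_green below 0.015 m and z of radio_green in the frame of pad_green between 0.01 and 0.019 m and angle between the x axis of radio_green and the x axis of pad_green, either way round below 0.3 rad); the robot touches nothing.
It fails at once if the mug is pushed more than 25 mm or tipped over (distance of mug from where it was at the start of the episode above 0.025 m or angle between mug's own z axis and vertical above 0.5 rad).
It fails at once if a radio is turned over on its side or face (angle between any of radio_red, radio_blue, radio_yellow, radio_green's own z axis and vertical above 1 rad).
It also fails if it takes over 138 s, if anything falls off the work surface, if the arm or the gripper's body presses on something with over 40 N, if the wrist force passes 120 N, or if a joint passes its speed limit or range.

ROBOT

A 6-joint arm with a two-finger parallel gripper is mounted at the origin on the work surface. World frame = base frame: x ahead of the robot, y to its left, z up, the work surface at z = 0. Lengths are in m, angles in rad, forces in N, time in s.
With the tool pointing down it reaches from about 0.425 to 0.95 m from the base axis. Payload 3.5 kg.
Tool frame: the origin (TCP) lies midway between the tips of the shut fingers; the grasp point (between the pads) lies 19 mm behind it; x points along the fingers, y is the direction in which the jaws open and shut, and the axes are right-handed (so a half turn about x gives the same grasp; the last joint's range is limited). The gripper opens to 85 mm and grips with 20 to 120 N. Pads are 22 mm wide; open, the fingers measure 114 mm over their backs; the gripper's body (76 mm by 85 mm) begins 54 mm behind the grasp point. The pads swing forward as they close: fully open they stand 13 mm farther back than shut.
Start: joints at [1.179, 0.286, 1.577, -0, 1.279, -0.15], TCP at [0.162, 0.655, 0.231] pointing down, gripper open.
Joint ranges: [-2.77, 2.77], [-0.9, 2.22], [0.21, 2.48], [-1.53, 4.67], [0.24, 2.81], [-2.84, 2.84]. Speed limits (rad/s): [2.79, 2.79, 3.14, 3.14, 3.14, 3.14].

INTERFACE

Orientations are given as a 3x3 rotation matrix whose columns are the frame's x, y, z axes.
In Python, from bench import bot gives the robot as it stands.
- The arm moves only by the shell command python3 -m inch 'ROWS' [FORCE]. ROWS is text: rows parted by semicolons, each of 5 numbers parted by spaces: the opening, from 0 (shut) to 1 (fully open), then the shift along the world's x, y, z in cm, then the turn about the world's z in degrees. A call has 1 to 20 rows; each row is the pose to reach, as a shift and turn from the pose commanded when the call began; what a row does not reach only later rows make up. A row lasts 1/10 s, in which the tool goes at most 50 mm and 8.59 degrees, less where a joint would pass 70% of its speed; a pose out of reach is approached as far as the arm can. A call with a gripper value outside its range is refused whole. The fingers move at their own pace and stop on an object; FORCE is the grip in N (left out, the last holds). Time passes only in rows, so rows that repeat a pose let the fingers close. It gives the time, the measured TCP pose, the force and the opening at its end, in the units of the state.
- bot.get_state(): the state, without advancing time (a new reading comes with each control period).
- bot.read_camera(name): name is "side" or "top" or "wrist"; returns the picture (420x560x3 uint8, red, green, blue); there is no depth.
- bot.camera_params(name): a dict with "intrinsics" (3x3 intrinsics, pixels), "rvec" (rotation vector, rad) and "tvec" (3), from world to camera coordinates, as OpenCV has them; the wrist camera has in their place "hand_eye" (4x4, takes a point from camera to tool coordinates, whose origin is the TCP and whose axes are the tool frame's). Camera axes: x right, y down, z forward; pixel columns grow to the right and rows downward; lengths in m; the calibration is good to about 2 mm. The wrist camera is an equidistant fisheye: a pixel r from the principal point sees the ray r / f radians off the axis. A picture is of the moment at which its call begins: read the wrist's pose just before it. camera_params takes no time and is no camera call.
- bot.finish_job(): hands the job in, once; it reports no verdict.
The state is a dict: "time_s": time; "joint_positions": joint angles; "dq": joint speeds; "joint_torque": joint torques, N m; "tcp_pos": TCP position; "ee_rot": TCP orientation; "force": force on the tool from outside, world axes, zero at the start; "torque": the same for the moment, N m; "gripper_width": opening from 0.0 (shut) to 1.0 (fully open).
Only numpy, scipy, OpenCV 4.12 (cv2) and the standard library are available. Lean on these libraries where they do the work, as an engineer would, in place of code of your own. Each camera call takes 0.05 s, during which the arm holds its last target. There are 200 camera calls.

## Working session

There is one attempt and no reset: what is moved stays moved. The work goes in short steps, Python scripts to look and compute and a shell command to move; the robot and the scene stay as the last step left them, time stands still between calls to the robot, and variables do not carry over. Pictures are saved under pics/ and viewed, about 12 in all and at most 16, crops included, and the job is handed in when it is done.

```bash
mkdir -p pics; python3 - <<'E'
from bench import bot
import cv2,numpy as np
for n in("top","side"):
    im=bot.read_camera(n);cv2.imwrite(f"pics/{n}0.png",im[:,:,::-1])
    p=bot.camera_params(n);print(n,p)
    R=cv2.Rodrigues(np.array(p["rvec"],float))[0];print(-R.T@np.array(p["tvec"]).ravel())
s=bot.get_state();print(s["tcp_pos"],s["ee_rot"],s["time_s"],s["gripper_width"])
print(bot.camera_params("wrist"))
E
```

```text
top {'intrinsics': array([[433.89577671,   0.        , 282.0334324 ],
       [  0.        , 433.89577671, 210.64332647],
       [  0.        ,   0.        ,   1.        ]]), 'rvec': array([ 2.15523114, -2.18853791,  0.09858736]), 'tvec': array([0.15017225, 0.43940729, 1.32893638])}
[0.31528282 0.14030816 1.36477571]
side {'intrinsics': array([[396.01227367,   0.        , 273.02655528],
       [  0.        , 396.01227367, 213.84401397],
       [  0.        ,   0.        ,   1.        ]]), 'rvec': array([ 2.00274512, -0.63783061,  0.37410676]), 'tvec': array([-0.2918021 ,  0.23692701,  0.76836732])}
[-0.08293708 -0.62190059  0.58140546]
[0.16135141 0.65481001 0.23005703] [[-8.34613119e-04  2.39463310e-01  9.70905055e-01]
 [-2.00193460e-03  9.70903048e-01 -2.39464535e-01]
 [-9.99997648e-01 -2.14354867e-03 -3.30938537e-04]] 0.1 0.9985119763190964
{'intrinsics': array([[325.1922621 ,   0.        , 289.13134005],
       [  0.        , 325.1922621 , 208.44565293],
       [  0.        ,   0.        ,   1.        ]]), 'hand_eye': array([[-5.37689123e-04, -3.15423279e-01,  9.48950929e-01,
        -1.42751418e-01],
       [ 9.99999781e-01,  1.96397457e-04,  6.31894987e-04,
        -8.65920953e-04],
       [-3.85685937e-04,  9.48951061e-01,  3.15423104e-01,
        -8.14934430e-02],
       [ 0.00000000e+00,  0.00000000e+00,  0.00000000e+00,
         1.00000000e+00]])}
```

View pics/top0.png

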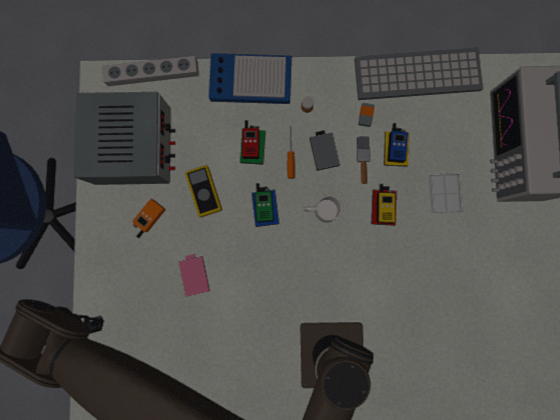

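View pics/side0.png

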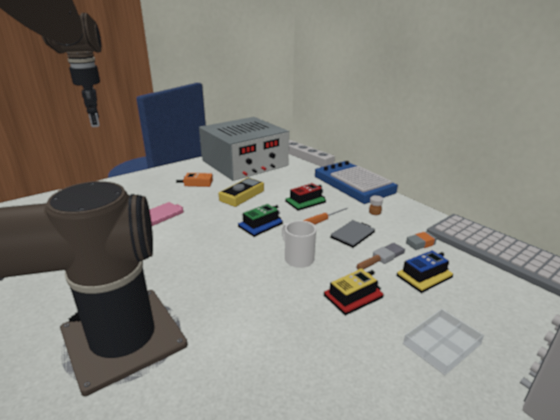

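Top view: red radio on the green pad at (250,145), green on blue at (264,207), yellow on red at (384,207), and blue on yellow at (397,146). The spare pad is at (324,150) and the mug at (327,209) with its handle to the left. The side view agrees.

```bash
cat > h.py <<'E'
from bench import bot
import cv2,numpy as np
HUE={'red':[(0,7),(172,180)],'blue':[(100,130)],'yellow':[(20,34)],'green':[(45,85)]}
def cam(n):
    p=bot.camera_params(n);return p["intrinsics"],cv2.Rodrigues(np.array(p["rvec"],float))[0],np.array(p["tvec"]).ravel()
def toplane(px,z,n="top"):
    K,R,t=cam(n);px=np.atleast_2d(px).astype(float)
    d=np.c_[(px-[K[0,2],K[1,2]])/K[0,0],np.ones(len(px))]@R;c=-R.T@t
    return (c+d*((z-c[2])/d[:,2])[:,None])[:,:2]
def proj(P,n="top"):
    p=bot.camera_params(n);return cv2.projectPoints(np.array(P,float),p["rvec"],p["tvec"],p["intrinsics"],None)[0].reshape(-1,2)
def mask(im,c):
    h=cv2.cvtColor(im,cv2.COLOR_RGB2HSV);m=np.zeros(h.shape[:2],np.uint8)
    for a,b in HUE[c]: m|=cv2.inRange(h,(a,110,35),(b,255,255))
    return m
def rect(m,win,z):
    x,y,w=win;s=np.zeros_like(m);s[y-w:y+w,x-w:x+w]=m[y-w:y+w,x-w:x+w]
    s=cv2.morphologyEx(s,cv2.MORPH_OPEN,np.ones((1,1)))
    v,u=np.nonzero(s);P=toplane(np.c_[u,v],z)
    (c,wh,a)=cv2.minAreaRect((P*1000).astype(np.float32))
    if wh[0]<wh[1]: wh=wh[::-1];a+=90
    a=(a+90)%180-90
    return np.round(c,1),np.round(wh,1),round(a,1),len(u),np.round(P.mean(0)*1000,1)
W=dict(G=(250,145,22),B=(264,207,22),R=(384,207,22),Y=(397,146,22))
E
python3 - <<'E'
from h import *
im=cv2.imread("pics/top0.png")[:,:,::-1].copy()
for k,r in zip("GBRY",["red","green","yellow","blue"]):
    p={'G':'green','B':'blue','R':'red','Y':'yellow'}[k]
    print(k,"pad",rect(mask(im,p),W[k],.014)); print("  radio",r,rect(mask(im,r),W[k],.046))
h=cv2.cvtColor(im,cv2.COLOR_RGB2HSV)
d=cv2.inRange(h,(0,0,0),(180,255,95));d[:120]=0
print("spare",rect(d,(324,152,21),.014)); print("mug rim",toplane([(327,209)],.09))
c=cv2.resize(im[110:235,220:430],None,fx=3.8,fy=3.8,interpolation=cv2.INTER_CUBIC)
cv2.imwrite("pics/crop0.png",np.clip(c[:,:,::-1]*1.5,0,255))
E
```

```text
G pad (array([648.5, 234.5]), array([104.3,  71.4]), -4.7, 245, array([635.9, 221.1]))
  radio red (array([654.7, 239.4]), array([88.7, 49.7]), -0.6, 380, array([648.5, 238.5]))
B pad (array([452.4, 197.1]), array([105.5,  71.5]), 6.2, 259, array([442.2, 189.9]))
  radio green (array([455.6, 199.8]), array([89.1, 49.7]), 3.6, 355, array([449.5, 199.3]))
R pad (array([ 449.5, -173. ]), array([107.2,  70.7]), -4.0, 210, array([ 447.5, -153.9]))
  radio yellow (array([ 445.4, -174.1]), array([92. , 48.7]), -2.3, 401, array([ 440. , -175.1]))
Y pad (array([ 635.3, -221.3]), array([109.1,  74.9]), -4.1, 260, array([ 624.2, -212.9]))
  radio blue (array([ 637.1, -218.7]), array([90.7, 49.9]), -6.4, 366, array([ 631.4, -217.8]))
spare (array([635.8,   8.7]), array([125.1,  81.5]), 11.3, 938, array([632. ,   7.9]))
mug rim [[0.43797107 0.0105083 ]][ WARN:0@0.132] global loadsave.cpp:1063 imwrite_ Unsupported depth image for selected encoder is fallbacked to CV_8U.
```

View pics/crop0.png

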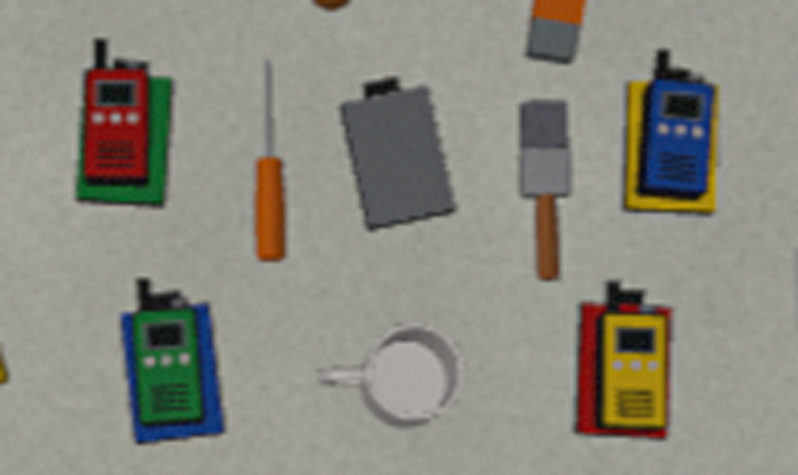

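The crop shows each radio lying off-centre on its pad: red to the left, blue to the right, yellow to the right. The spare pad's corners are (342,103), (428,87), (455,208) and (368,230). First I move above the red radio.

```bash
python3 -m inch '1 49.3 -41.5 -8 13.2;1 49.3 -41.5 -8 13.2;1 49.3 -41.5 -8 13.2;1 49.3 -41.5 -8 13.2;1 49.3 -41.5 -8 13.2;1 49.3 -41.5 -8 13.2;1 49.3 -41.5 -8 13.2;1 49.3 -41.5 -8 13.2;1 49.3 -41.5 -8 13.2;1 49.3 -41.5 -8 13.2;1 49.3 -41.5 -8 13.2;1 49.3 -41.5 -8 13.2;1 49.3 -41.5 -8 13.2;1 49.3 -41.5 -8 13.2;1 49.3 -41.5 -8 13.2;1 49.3 -41.5 -8 13.2;1 49.3 -41.5 -8 13.2;1 49.3 -41.5 -8 13.2;1 49.3 -41.5 -8 13.2;1 49.3 -41.5 -8 13.2' 40
cat >> h.py <<'E'
def wlook(f,items):
    """items: (name,colour,z, approx xy) -> rect in world from wrist camera"""
    s=bot.get_state();im=bot.read_camera("wrist");p=bot.camera_params("wrist");K=p["intrinsics"];H=p["hand_eye"]
    cv2.imwrite(f,im[:,:,::-1]);R=np.array(s["ee_rot"]);t=np.array(s["tcp_pos"])
    v,u=np.mgrid[0:420,0:560];a=(u-K[0,2])/K[0,0];b=(v-K[1,2])/K[0,0];r=np.hypot(a,b)+1e-9
    d=np.stack([np.sin(r)*a/r,np.sin(r)*b/r,np.cos(r)],-1)@(R@H[:3,:3]).T;c=R@H[:3,3]+t
    print("tcp",np.round(t*1000,1),"ang",np.round(np.degrees(np.arctan2(R[1,2],R[0,2])),2),"t",s["time_s"],"w",round(s["gripper_width"],3))
    for n,col,z,xy in items:
        X=c[:2]+d[...,:2]*((z-c[2])/np.minimum(d[...,2:],-1e-3))
        m=(mask(im,col)>0)&(np.hypot(X[...,0]-xy[0],X[...,1]-xy[1])<.085)&(d[...,2]<-.05)
        if m.sum()<50: print(n,"none");continue
        cc,wh,an=cv2.minAreaRect((X[m]*1000).astype(np.float32))
        if wh[0]<wh[1]: wh=wh[::-1];an+=90
        print(n,np.round(cc,1),np.round(wh,1),round((an+90)%180-90,1),int(m.sum()))
E
python3 - <<'E'
from h import *
wlook("pics/w1.png",[("radio red","red",.046,(.655,.239)),("pad green","green",.014,(.648,.234)),("radio green","green",.046,(.456,.2)),("pad blue","blue",.014,(.452,.197))])
E
```

```text
time_s: 2.1
tcp_pos: [0.6543, 0.241, 0.1516]
ee_rot: [[0.0, 0.01, 1.0], [0.0, 1.0, -0.01], [-1.0, 0.0, 0.0]]
force: [-1.0, -0.4, 0.5]
gripper_width: 1.004
tcp [654.3 241.  151.6] ang -0.6 t 2.1 w 1.004
radio red [654.4 239.7] [89.3 48.8] -1.5 4742
pad green [649.2 235.7] [107.5  73.5] -4.4 2739
radio green [494.8 201.9] [50.1 13.7] 85.3 729
pad blue [488.8 201.9] [73.8 36.5] -84.4 803
```

View pics/w1.png

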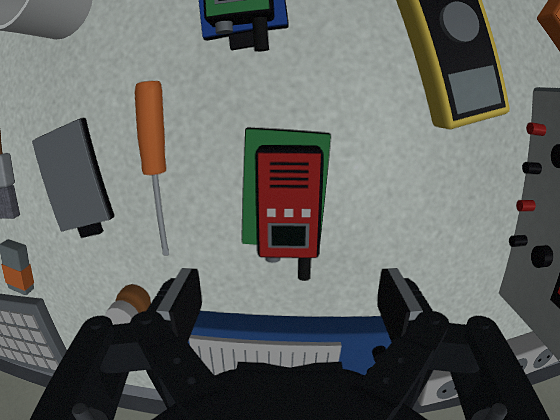

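The wrist view has the red radio centred at about (290,203) between the fingers. It agrees with the top camera to within 1 mm. Descend and grip.

```bash
python3 -m inch '1 0 -0.1 -4 -0.5;1 0 -0.1 -8 -0.5;1 0 -0.1 -10 -0.5;1 0 -0.1 -12 -0.5;1 0 -0.1 -13 -0.5;1 0 -0.1 -13.7 -0.5;1 0 -0.1 -13.7 -0.5;1 0 -0.1 -13.7 -0.5;0.4 0 -0.1 -13.7 -0.5;0.4 0 -0.1 -13.7 -0.5;0.4 0 -0.1 -13.7 -0.5;0.4 0 -0.1 -13.7 -0.5;0.4 0 -0.1 -13.7 -0.5;0.4 0 -0.1 -13.7 -0.5;0.4 0 -0.1 -13.7 -0.5;0.4 0 -0.1 -13.7 -0.5;0.4 0 -0.1 -13.7 -0.5;0.4 0 -0.1 -13.7 -0.5' 40
```

```text
time_s: 3.95
tcp_pos: [0.6555, 0.2396, 0.0157]
ee_rot: [[0.002, 0.02, 1.0], [0.0, 1.0, -0.02], [-1.0, 0.0, 0.002]]
force: [-1.0, -0.8, 5.9]
gripper_width: 0.621
```

Gripped (opening 0.62). Lift, carry to above the spare pad and lower.

```bash
python3 -m inch '0.4 0 0 3 0;0.4 0 0 7 0;0.4 0 0 11 0;0.4 -1 -4 12 5;0.4 -2 -8 12 12.4;0.4 -2.7 -12.5 12 12.4;0.4 -2.7 -17 12 12.4;0.4 -2.7 -20.5 12 12.4;0.4 -2.7 -22.5 12 12.4;0.4 -2.7 -23.2 12 12.4;0.4 -2.7 -23.2 12 12.4;0.4 -2.7 -23.2 9 12.4;0.4 -2.7 -23.2 6 12.4;0.4 -2.7 -23.2 4 12.4;0.4 -2.7 -23.2 2 12.4;0.4 -2.7 -23.2 1 12.4;0.4 -2.7 -23.2 0.5 12.4;0.4 -2.7 -23.2 0.2 12.4;0.4 -2.7 -23.2 0.2 12.4;0.4 -2.7 -23.2 0.2 12.4'
```

```text
time_s: 5.95
tcp_pos: [0.6284, 0.0074, 0.0175]
ee_rot: [[0.002, -0.195, 0.981], [-0.0, 0.981, 0.195], [-1.0, -0.001, 0.002]]
force: [0.4, 0.3, -2.8]
gripper_width: 0.625
```

```bash
python3 -m inch '0.4 0 0 -0.2 0;0.4 0 0 -0.2 0;0.4 0 0 -0.2 0;1 0 0 -0.2 0;1 0 0 -0.2 0;1 0 0 -0.2 0;1 0 0 -0.2 0;1 0 0 -0.2 0;1 0 0 -0.2 0;1 0 0 3 0;1 0 0 7 0;1 0 0 11 0;1 -2 3 13 -3;1 -5 7 13 -7.7;1 -8 10.5 13 -7.7;1 -11.5 14 13 -7.7;1 -15 17.5 13 -7.7;1 -17.3 19.2 13 -7.7;1 -17.3 19.2 13 -7.7;1 -17.3 19.2 13 -7.7'
python3 - <<'E'
from h import *
wlook("pics/w2.png",[("radio green","green",.046,(.456,.2)),("pad blue","blue",.014,(.452,.197))])
im=bot.read_camera("top");cv2.imwrite("pics/top1.png",im[:,:,::-1])
print("red top",rect(mask(im,"red"),(324,152,21),.046))
E
```

```text
time_s: 7.95
tcp_pos: [0.4547, 0.1996, 0.1466]
ee_rot: [[0.001, -0.063, 0.998], [-0.0, 0.998, 0.063], [-1.0, -0.0, 0.001]]
force: [0.9, -0.7, 0.4]
gripper_width: 1.001
tcp [454.7 199.6 146.6] ang 3.62 t 7.95 w 1.001
radio green [455.2 199.9] [89.2 48.6] 3.5 4807
pad blue [451.8 197.7] [107.7  73.6] 6.2 2810
red top (array([628. ,   6.7]), array([91., 51.]), 11.3, 383, array([622.7,   5.8]))
```

View pics/w2.png

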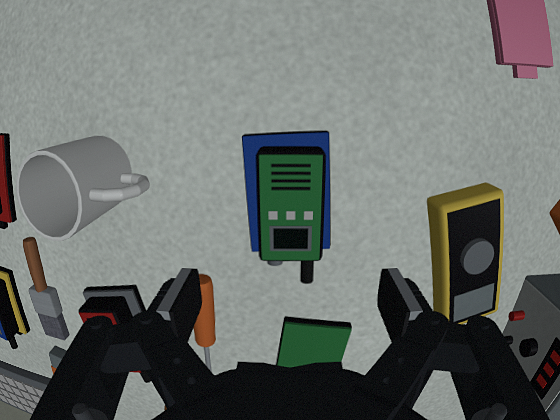

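The green radio is at (292,205), squarely under the tool, and the mug handle is clear at (145,183). The red radio is parked on the spare pad, centred to within 1 mm. Grip green.

```bash
python3 -m inch '1 0 0 -4 0;1 0 0 -8 0;1 0 0 -10 0;1 0 0 -12 0;1 0 0 -12.8 0;1 0 0 -13.1 0;1 0 0 -13.1 0;0.4 0 0 -13.1 0;0.4 0 0 -13.1 0;0.4 0 0 -13.1 0;0.4 0 0 -13.1 0;0.4 0 0 -13.1 0;0.4 0 0 -13.1 0;0.4 0 0 -13.1 0;0.4 0 0 -13.1 0;0.4 0 0 -13.1 0;0.4 0 0 -13.1 0'
```

```text
time_s: 9.75
tcp_pos: [0.4556, 0.1997, 0.0166]
ee_rot: [[0.002, -0.062, 0.998], [0.001, 0.998, 0.062], [-1.0, 0.0, 0.002]]
force: [0.0, -0.3, 6.4]
gripper_width: 0.628
```

```bash
python3 -m inch '0.4 0 0 3 0;0.4 0 0 7 0;0.4 0 0 11 0;0.4 3 1 12 -4;0.4 7 2 12 -8;0.4 11.5 3 12 -8;0.4 15.5 3.6 12 -8;0.4 18.5 3.6 12 -8;0.4 19.4 3.6 12 -8;0.4 19.4 3.6 12 -8;0.4 19.4 3.6 9 -8;0.4 19.4 3.6 6 -8;0.4 19.4 3.6 4 -8;0.4 19.4 3.6 2 -8;0.4 19.4 3.6 1 -8;0.4 19.4 3.6 0.6 -8;0.4 19.4 3.6 0.3 -8;0.4 19.4 3.6 0.3 -8;0.4 19.4 3.6 0.3 -8'
```

```text
time_s: 11.65
tcp_pos: [0.6494, 0.2356, 0.0196]
ee_rot: [[0.002, 0.078, 0.997], [0.0, 0.997, -0.078], [-1.0, 0.001, 0.002]]
force: [-0.6, -0.2, -2.5]
gripper_width: 0.622
```

```bash
python3 -m inch '0.4 0 0 -0.3 0;0.4 0 0 -0.3 0;1 0 0 -0.3 0;1 0 0 -0.3 0;1 0 0 -0.3 0;1 0 0 -0.3 0;1 0 0 -0.3 0;1 0 0 3 0;1 0 0 7 0;1 0 -2 11 0;1 0 -6 13 -1.9;1 0 -11 13 -1.9;1 0 -16 13 -1.9;1 -1.2 -21 13 -1.9;1 -1.2 -26 13 -1.9;1 -1.2 -31 13 -1.9;1 -1.2 -36 13 -1.9;1 -1.2 -41 13 -1.9;1 -1.2 -44 13 -1.9;1 -1.2 -45.4 13 -1.9'
python3 - <<'E'
from h import *
im=bot.read_camera("top")
print("green top",rect(mask(im,"green"),W["G"],.046))
wlook("pics/w3.png",[("radio blue","blue",.046,(.637,-.219)),("pad yellow","yellow",.014,(.635,-.221))])
E
```

```text
time_s: 13.65
tcp_pos: [0.6362, -0.222, 0.1484]
ee_rot: [[0.0, 0.114, 0.993], [-0.001, 0.993, -0.114], [-1.0, -0.001, 0.0]]
force: [0.5, -0.2, 0.6]
gripper_width: 1.001
green top (array([642.6, 232.2]), array([105.3,  69.8]), -4.5, 581, array([638.9, 232.7]))
tcp [ 636.2 -222.5  148.3] ang -6.56 t 13.7 w 1.001
radio blue [ 636.5 -218.9] [88.7 49.2] -6.4 4916
pad yellow [ 634.6 -221.5] [107.1  73.6] -3.8 2614
```

View pics/w3.png

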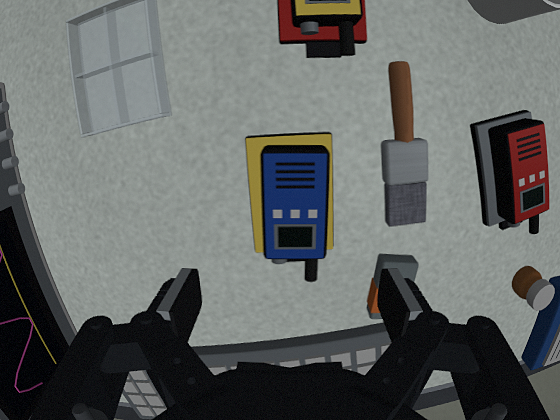

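Blue is at (296,203), with the tool near centre. Grip it; fingers straddle it clear of the brush.

```bash
python3 -m inch '1 0 0.2 -4 0;1 0 0.2 -8 0;1 0 0.2 -10 0;1 0 0.2 -12 0;1 0 0.2 -12.8 0;1 0 0.2 -13.2 0;1 0 0.2 -13.2 0;0.4 0 0.2 -13.2 0;0.4 0 0.2 -13.2 0;0.4 0 0.2 -13.2 0;0.4 0 0.2 -13.2 0;0.4 0 0.2 -13.2 0;0.4 0 0.2 -13.2 0;0.4 0 0.2 -13.2 0;0.4 0 0.2 -13.2 0;0.4 0 0.2 -13.2 0;0.4 0 0.2 -13.2 0'
```

```text
time_s: 15.45
tcp_pos: [0.6377, -0.2173, 0.018]
ee_rot: [[0.002, 0.111, 0.994], [-0.001, 0.994, -0.111], [-1.0, -0.001, 0.003]]
force: [-0.2, 0.2, 5.7]
gripper_width: 0.625
```

```bash
python3 -m inch '0.4 0 0 3 0;0.4 0 0 7 0;0.4 0 0 11 0;0.4 0 3 14 0;0.4 -2 7 14 4;0.4 -4 11 14 8;0.4 -6 15 14 12.6;0.4 -8 19 14 12.6;0.4 -10 23 14 12.6;0.4 -12 27 14 12.6;0.4 -14 31 14 12.6;0.4 -16 35 14 12.6;0.4 -17.5 39 14 12.6;0.4 -18.4 41 14 12.6;0.4 -18.4 41.5 14 12.6;0.4 -18.4 41.5 12 12.6;0.4 -18.4 41.5 9 12.6;0.4 -18.4 41.5 6 12.6;0.4 -18.4 41.5 4 12.6;0.4 -18.4 41.5 4 12.6'
```

```text
time_s: 17.45
tcp_pos: [0.4495, 0.1968, 0.0523]
ee_rot: [[-0.009, -0.108, 0.994], [-0.002, 0.994, 0.108], [-1.0, -0.001, -0.009]]
force: [-0.3, 0.0, -2.4]
gripper_width: 0.624
```

```bash
python3 -m inch '0.4 0 0 -2 0;0.4 0 0 -3 0;0.4 0 0 -3.5 0;0.4 0 0 -3.7 0;0.4 0 0 -3.8 0;0.4 0 0 -3.8 0'
```

```text
time_s: 18.05
tcp_pos: [0.4531, 0.1985, 0.0189]
ee_rot: [[0.001, -0.109, 0.994], [0.0, 0.994, 0.109], [-1.0, 0.0, 0.001]]
force: [0.6, 0.6, -2.1]
gripper_width: 0.624
```

```bash
python3 -m inch '0.4 0 0 -0.2 0;0.4 0 -0.1 -0.3 0;1 0 -0.1 -0.3 0;1 0 -0.1 -0.3 0;1 0 -0.1 -0.3 0;1 0 -0.1 -0.3 0;1 0 -0.1 -0.3 0;1 0 0 3 0;1 0 0 7 0;1 1 0 11 0;1 4 -3 15 -4;1 7 -7 15 -8.5;1 7 -12 15 -8.5;1 7 -17 15 -8.5;1 7 -22 15 -8.5;1 5 -26 15 -8.5;1 3 -30 14 -8.5;1 0 -34 13 -8.5;1 -0.8 -37.3 13 -8.5;1 -0.8 -37.3 13 -8.5'
python3 -m inch '1 0 0 0 0;1 0 0 0 0;1 0 0 0 0'
python3 - <<'E'
from h import *
wlook("pics/w4.png",[("radio yellow","yellow",.046,(.445,-.174)),("pad red","red",.014,(.4495,-.173))])
im=bot.read_camera("top");cv2.imwrite("pics/top2.png",im[:,:,::-1])
E
```

```text
time_s: 20.05
tcp_pos: [0.4433, -0.1778, 0.148]
ee_rot: [[-0.0, 0.045, 0.999], [-0.001, 0.999, -0.045], [-1.0, -0.001, -0.0]]
force: [0.2, -0.3, -0.0]
gripper_width: 1.0
time_s: 20.35
tcp_pos: [0.4451, -0.1736, 0.1484]
ee_rot: [[0.0, 0.037, 0.999], [0.0, 0.999, -0.037], [-1.0, 0.0, 0.0]]
force: [0.1, -0.7, 0.2]
gripper_width: 1.0
tcp [ 445.1 -173.6  148.4] ang -2.14 t 20.35 w 1.0
radio yellow [ 445.  -175.6] [89.7 48.9] -2.6 4920
pad red [ 447.7 -175.2] [107.5  73.7] -4.0 2211
```

View pics/w4.png

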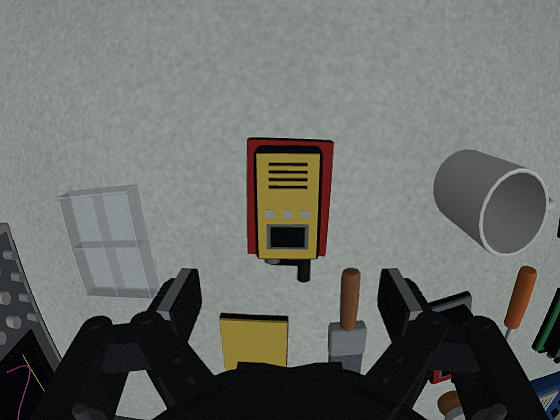

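The yellow radio is at (288,205), on the centreline, and the yellow pad at (254,340) is now empty. Grip yellow.

```bash
python3 -m inch '1 0 -0.1 -4 0;1 0 -0.1 -8 0;1 0 -0.1 -10 0;1 0 -0.1 -12 0;1 0 -0.1 -12.8 0;1 0 -0.1 -13.2 0;1 0 -0.1 -13.2 0;0.4 0 -0.1 -13.2 0;0.4 0 -0.1 -13.2 0;0.4 0 -0.1 -13.2 0;0.4 0 -0.1 -13.2 0;0.4 0 -0.1 -13.2 0;0.4 0 -0.1 -13.2 0;0.4 0 -0.1 -13.2 0;0.4 0 -0.1 -13.2 0;0.4 0 -0.1 -13.2 0;0.4 0 -0.1 -13.2 0'
```

```text
time_s: 22.15
tcp_pos: [0.4455, -0.1762, 0.0175]
ee_rot: [[0.002, 0.039, 0.999], [-0.001, 0.999, -0.039], [-1.0, -0.001, 0.002]]
force: [-0.8, 1.5, 5.3]
gripper_width: 0.621
```

```bash
python3 -m inch '0.4 0 0 3 0;0.4 0 0 7 0;0.4 0 0 11 0;0.4 3 -1 12 -1.5;0.4 7 -2 12 -1.5;0.4 11.5 -3 12 -1.5;0.4 15.5 -4 12 -1.5;0.4 18 -4.5 12 -1.5;0.4 19 -4.5 12 -1.5;0.4 19 -4.5 12 -1.5;0.4 19 -4.5 9 -1.5;0.4 19 -4.5 6 -1.5;0.4 19 -4.5 4 -1.5;0.4 19 -4.5 2 -1.5;0.4 19 -4.5 1 -1.5;0.4 19 -4.5 0.6 -1.5;0.4 19 -4.5 0.2 -1.5;0.4 19 -4.5 0.2 -1.5;0.4 19 -4.5 0.2 -1.5'
```

```text
time_s: 24.05
tcp_pos: [0.6352, -0.221, 0.0195]
ee_rot: [[0.002, 0.065, 0.998], [-0.001, 0.998, -0.065], [-1.0, -0.001, 0.002]]
force: [0.4, 0.3, -2.5]
gripper_width: 0.626
```

```bash
python3 -m inch '0.4 0 0 -0.2 0;0.4 0 0 -0.3 0;1 0 0 -0.3 0;1 0 0 -0.3 0;1 0 0 -0.3 0;1 0 0 -0.3 0;1 0 0 -0.3 0;1 0 0 3 0;1 0 0 7 0;1 0 0 11 0;1 0 4 13 7;1 0 8 13 15;1 0 13 13 15;1 -0.7 17 13 15;1 -0.7 20 13 15;1 -0.7 22.8 13 15;1 -0.7 22.8 13 15;1 -0.7 22.8 13 15;1 -0.7 22.8 13 15;1 -0.7 22.8 13 15'
python3 - <<'E'
from h import *
wlook("pics/w5.png",[("radio red","red",.046,(.628,.007))])
E
```

```text
time_s: 26.05
tcp_pos: [0.6277, 0.0061, 0.1483]
ee_rot: [[0.0, -0.194, 0.981], [-0.0, 0.981, 0.194], [-1.0, -0.0, -0.0]]
force: [-0.5, 0.2, 0.7]
gripper_width: 1.002
tcp [627.7   6.1 148.3] ang 11.16 t 26.05 w 1.002
radio red [628.    6.5] [88.8 48.9] 11.3 4841
```

View pics/w5.png

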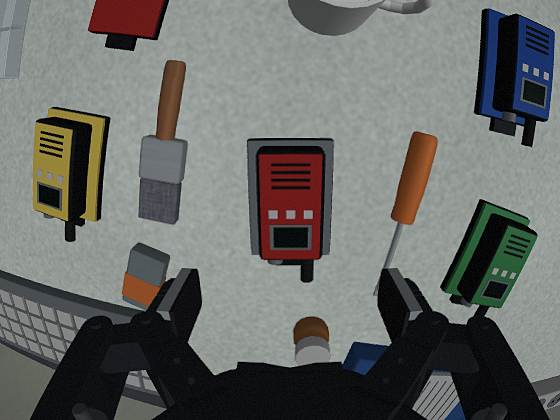

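Red is at (291,205) on the spare pad; the yellow, blue and green radios are on their own pads. Grip red and carry it to the red pad.

```bash
python3 -m inch '1 0 0 -4 0;1 0 0 -8 0;1 0 0 -10 0;1 0 0 -12 0;1 0 0 -12.8 0;1 0 0 -13.1 0;1 0 0 -13.1 0;0.4 0 0 -13.1 0;0.4 0 0 -13.1 0;0.4 0 0 -13.1 0;0.4 0 0 -13.1 0;0.4 0 0 -13.1 0;0.4 0 0 -13.1 0;0.4 0 0 -13.1 0;0.4 0 0 -13.1 0;0.4 0 0 -13.1 0;0.4 0 0 -13.1 0'
```

```text
time_s: 27.8
tcp_pos: [0.6287, 0.0072, 0.0188]
ee_rot: [[0.002, -0.195, 0.981], [-0.0, 0.981, 0.195], [-1.0, -0.001, 0.002]]
force: [-0.7, -0.1, 6.2]
gripper_width: 0.621
```

```bash
python3 -m inch '0.4 0 0 3 0;0.4 0 0 7 0;0.4 0 0 11 0;0.4 -2 -3 12 -5;0.4 -5 -6 12 -10;0.4 -8 -9 12 -15.3;0.4 -11.5 -12 12 -15.3;0.4 -15 -15 12 -15.3;0.4 -17 -17.5 12 -15.3;0.4 -17.9 -18.1 12 -15.3;0.4 -17.9 -18.1 12 -15.3;0.4 -17.9 -18.1 9 -15.3;0.4 -17.9 -18.1 6 -15.3;0.4 -17.9 -18.1 4 -15.3;0.4 -17.9 -18.1 2 -15.3;0.4 -17.9 -18.1 1 -15.3;0.4 -17.9 -18.1 0.5 -15.3;0.4 -17.9 -18.1 0.3 -15.3;0.4 -17.9 -18.1 0.3 -15.3;0.4 -17.9 -18.1 0.3 -15.3'
```

```text
time_s: 29.8
tcp_pos: [0.4494, -0.174, 0.0213]
ee_rot: [[0.002, 0.071, 0.998], [-0.001, 0.998, -0.071], [-1.0, -0.001, 0.002]]
force: [0.3, -0.1, -1.7]
gripper_width: 0.626
```

```bash
python3 -m inch '0.4 0 0 -0.3 0;0.4 0 0 -0.4 0;0.4 0 0 -0.4 0;1 0 0 -0.4 0;1 0 0 -0.4 0;1 0 0 -0.4 0;1 0 0 -0.4 0;1 0 0 -0.4 0;1 0 0 3 0;1 0 0 7 0;1 0 0 11 0;1 4 4 14 4;1 8 8 17 4;1 13 12 20 4;1 17 15 23 4;1 20 18 26 4;1 20 18 26 4;1 20 18 26 4;1 20 18 26 4;1 20 18 26 4'
python3 - <<'E'
from h import *
D=dict(red=(.4485,-.174),blue=(.452,.197),yellow=(.635,-.2215),green=(.649,.235))
# value threshold separates nothing: pad+panel share hue; rect at pad height gives pad, panel gets inspected visually
wlook("pics/w6.png",[(c,c,.014,D[c]) for c in D])
im=bot.read_camera("top");cv2.imwrite("pics/top3.png",cv2.resize(im[110:235,220:430],None,fx=3.8,fy=3.8,interpolation=cv2.INTER_CUBIC)[:,:,::-1])
E
```

```text
time_s: 31.8
tcp_pos: [0.6473, 0.0058, 0.2784]
ee_rot: [[-0.003, 0.001, 1.0], [-0.0, 1.0, -0.001], [-1.0, -0.0, -0.003]]
force: [-0.5, -0.5, -0.5]
gripper_width: 0.999
tcp [647.3   5.8 278.4] ang -0.07 t 31.8 w 0.999
red [ 454.8 -177.6] [94.8 81. ] -4.3 2062
blue [456.2 201.1] [99.2 82.5] 6.3 2158
yellow [ 635.4 -224.9] [110.2  84.8] -3.3 2554
green [649.4 239.2] [107.8  84.9] -4.5 2290
```

View pics/w6.png

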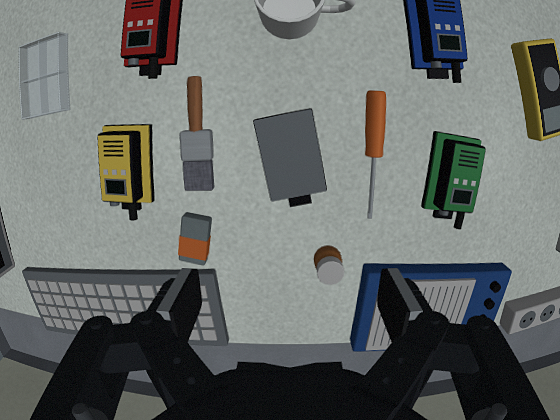

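View pics/top3.png

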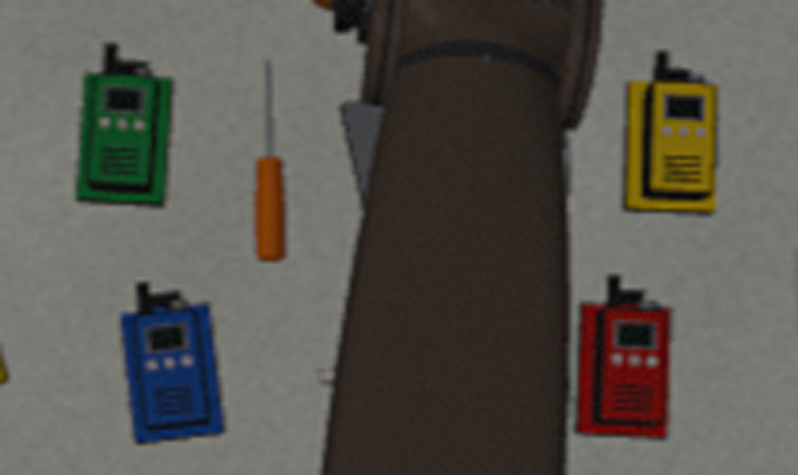

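The wrist view shows all four radios on their own pads: red (150,25), blue (437,35), yellow (126,165), green (455,172), with the spare pad empty and the mug in place. In the top crop the screens are within about 1 to 7 px of the ones read in the first crop, on each pad, which puts the radios within about 3 mm of their pad centres. The gripper is open and clear, so I hand in.

```bash
python3 -c "
from bench import bot
s=bot.get_state();print(s['time_s'],s['force'],s['dq']);print(bot.finish_job())"
```

```text
31.9 [-0.79154327 -0.55429441 -0.48246814] [-0.00181171 -0.00456982 -0.00363367  0.00296678 -0.00041572  0.00123541]
the job is handed in; nothing more can be done
None
```

All four radios now lie on the pads of their own colours, and I handed the job in at 31.9 s of the 138 s allowed. I parked red on the spare pad, moved green, blue and yellow to their pads, then put red on its own.

- **Position:** the final wrist and top views show every radio flat and panel up, about 3 mm or less from its pad centre. The angles should be within a degree or two, judged from the commanded poses and the pictures.
- **Release and surroundings:** the gripper is open and raised clear of everything, and the spare pad is empty. The mug looks unmoved in the wrist view; in the last top picture the arm hid all but its handle tip.
- **Weak check:** the final rectangle fits by colour could not give the radio positions, because each radio's panel and pad share a hue and merged into one shape. The centring figure therefore comes from where the radio screens sit in the top picture and the tool position at release.

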